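# Hold a glaze test tile flush on the sloped head of a glaze reader

### The arm

A 6-joint arm with a two-finger parallel gripper is mounted at the origin on a cart in front of the work surface, level with it; the furniture and walls round the work are solid. World frame = base frame: x ahead of the robot, y to its left, z up, the work surface at z = 0. Lengths are in m, angles in rad, forces in N, time in s.
With the tool pointing down it reaches from about 0.35 to 0.85 m from the base axis. Payload 8.1 kg.
Tool frame: the origin (TCP) lies at the very end of the fingers, on their centre line; the grasp point (between the pads) lies 19 mm behind it; z points along the fingers, y is the line along which they close (so a half turn about z gives the same grasp; the last joint's range is limited). The gripper opens to 93 mm and grips with 3 to 60 N. Pads are 15 mm wide; open, the fingers measure 128 mm over their backs; the gripper's body (75 mm by 188 mm) begins 65 mm behind the grasp point.
Start: joints at [1.022, 0.13, 1.488, -0, 1.523, -0.085], TCP at [0.268, 0.537, 0.219] pointing down, gripper open.
Joint ranges: [-2.96, 2.96], [-0.89, 2.26], [0.02, 2.5], [-1.34, 4.48], [0, 2.73], [-2.66, 2.66]. Speed limits (rad/s): [2.39, 2.39, 2.79, 3.14, 3.14, 3.14].

### API

Orientations are given as a rotation vector (axis times angle).
In Python, from plant import monitor, eyes, ticket gives the robot as it stands.
- The arm moves only by the tool arm_command, never from a script. Its argument "deltas" is a list that holds one entry, the list of rows, each a list of 6 numbers: the shift along the world's x, y, z in cm, then the turn, a rotation vector about the world's x, y, z in degrees. In form: [[[tx, ty, tz, rx, ry, rz], ...]]. A call has 1 to 12 rows; each row shifts and turns the commanded pose from where the row before left it; what a row does not reach is not made up. A row lasts 1/12 s, in which the tool goes at most 41.7 mm and 7.16 degrees, less where a joint would pass 70% of its speed; a pose out of reach is approached as far as the arm can. A call is refused whole if a number of a shift passes 4.17 or a number of a turn 7.16, either way. A call with a gripper value outside its range is refused whole. "gripper" is the opening, from -1 (shut) to 1 (fully open), set as the call begins (left out, the last holds). The fingers move at their own pace and stop on an object; "squeeze" is the grip in N (left out, the last holds). Time passes only in rows, so rows that do not move let the fingers close. It gives the time, the measured TCP pose, the force, the opening and the grip force at its end, in the units of the state.
- monitor.read_state(): the state, without advancing time (a new reading comes with each control period).
- eyes.read_camera(name): name is "scene" or "top" or "wrist"; returns the picture (400x640x3 uint8, blue, green, red); there is no depth.
- eyes.camera_model(name): a dict with "fx", "fy", "cx", "cy" (pixels), "rvec" (rotation vector, rad) and "tvec" (3), from world to camera coordinates, as OpenCV has them. Camera axes: x right, y down, z forward; pixel columns grow to the right and rows downward; lengths in m; the calibration is good to about 2 mm. A picture is of the moment at which its call begins: read the wrist's pose just before it. camera_model takes no time and is no camera call; for the wrist camera it gives the pose at the moment of the call.
- ticket.close_job(): hands the job in; it is judged then, once.
The state is a dict: "t": time; "q": joint angles; "dq": joint speeds; "joint_torque": joint torques, N m; "tool_pos": TCP position; "orientation": TCP orientation; "force": force on the tool from outside, world axes, zero at the start; "wrist_torque": the same for the moment, N m; "opening": finger opening in m; "gripper_force": force on a finger pad.
Only numpy, scipy, OpenCV 4.12 (cv2) and the standard library are available. Lean on these libraries where they do the work, as an engineer would, in place of code of your own. Each camera call takes 0.05 s, during which the arm holds its last target. There are 200 camera calls.

### The job

Take a glaze reading of the blue test tile: pick it up off the felt board, keep its glazed face down, and lay it on the raised table of the reader's sloping head, square to the head and with its lower edge close up against the stop rail. Tilt it to the slope and press gently until the spring ring has gone fully home and the glazed face lies flush on the table, and finish holding it there, still gripped and pressed, while the reading is taken. Do not shift the reader's head from the angle it is locked at, and leave the other two tiles where they lie.

Things in the scene. Friction and masses are not known exactly. Their poses are not given: they have to be found in the camera images.
- blue_tile: Tile to read: rigid stoneware, 80 (x) x 50 (y) x 9 mm (z), 75 g. Origin: centre of the glazed face, at the start the underside; z up, out of the bare buff back. Blue shows as a 4 mm band round the lower edges and a dab amid the back; either end may go to the stop. Grip across the 50 mm. Tiles lie in a row 100 mm apart, any order, long side away from the robot.
- green_tile: The same kind of tile with green glaze and green dab; stays where it lies. Origin and axes as the blue tile's.
- brown_tile: The same kind of tile with brown glaze and brown dab; stays where it lies. Origin and axes as the blue tile's.
- felt_board: Fixed cork board with grey felt, 150 x 310 mm (its x, y), 6 mm thick, on which the three tiles lie. Origin at the centre of its underside.
- reader: Glaze reader, a fixed bench instrument: off-white base 160 x 136 mm (x, y), 33 mm high, small console along its front (-x), two grey ears, a black lock knob on the right (-y) one, the tilting head between them (hinge 92 mm up). Origin at the centre of its underside, z up.
- reader_head (a joint): Slope of the head from level in rad (0.3 to 0.65); above 0 the reading face looks up and towards the reader's front (-x). Locked by stiff friction (12 N m): pressing at the port does not turn it.
- reader_port (a point): Centre of the port in the plane of the reading face. Axes turn with the head: x up the slope, y level to the left, z square out of the face. The face is the top of a dark steel table 76 (x) x 38 mm (y), raised 11 mm above the off-white head (118 x 104 mm): a tile overhangs it 6 mm each side, with room for fingertips down to 11 mm below the face.
- reader_stop (a point): Middle of the stop rail's upper side at the level of the reading face, 41 mm down the slope (-x) from reader_port; same axes. Aluminium rail 38 mm long (y), 6 mm thick, 6 mm proud of the face. A tile touching it has its centre 1 mm down the slope from the port.
- reader_ring (a joint): Travel in m of the black spring ring, 32 mm across, round the port: 0 free, standing 4 mm proud of the face; 0.004 pushed home, level with the face. Takes 3 N to start and 7 N to push home; further force then goes into the steel table.
Not all that is in view belongs to the job. Leave any orange or yellow look-alike of the blue_tile alone.

How it is judged:
By the outcome, as a careful person would: the job done as asked, in the order asked, and still so for the second after the job is handed in, while the arm keeps its last pose, push and grip.
It also fails if it takes over 40 s, if anything falls off the work surface, if the arm or the gripper's body presses on something with over 40 N, if the wrist force passes 120 N, or if a joint passes its speed limit or range.

## Working session

There is one attempt and no reset: what is moved stays moved. The work goes in short steps, Python scripts to look and compute and a tool call to move; the robot and the scene stay as the last step left them, time stands still between calls to the robot, and variables do not carry over. Pictures are saved under pics/ and viewed, at most 10 in all, crops included, and the job is handed in when it is done.

Besides the shell and the picture viewer there is one more tool, called after "Request:" by a JSON object that holds its "method" and its "body", one argument or row to a line. arm_command: Moves the arm, as the interface text tells. Its arguments: {"type":"object","properties":{"deltas":{"type":"array"},"gripper":{"type":"number"},"squeeze":{"type":"number"}},"required":["deltas"]}

```bash
ls; mkdir -p pics
python3 - <<'E'
from plant import monitor, eyes
import cv2,numpy as np
s=monitor.read_state();print(s)
for n in("scene","top"):
    cv2.imwrite(f"pics/{n}0.png",eyes.read_camera(n));print(n,eyes.camera_model(n))
E
```

```text
pics
{'t': 0.0, 'q': array([ 1.02161995e+00,  1.31142392e-01,  1.48926334e+00, -1.11879210e-05,
        1.52299381e+00, -8.54364960e-02]), 'dq': array([-1.85826768e-05, -1.45584369e-03,  1.57344756e-04,  8.57434934e-04,
        3.21500755e-04, -2.89143876e-04]), 'joint_torque': array([-4.54258989e-04, -5.59854376e+01, -4.91743934e+01,  7.66578689e-02,
        3.59949586e-02, -1.16093452e-04]), 'tool_pos': array([0.268087  , 0.53614934, 0.21760741]), 'orientation': array([-7.21802941e-01, -3.05697929e+00,  2.70157488e-03]), 'force': array([-0.61041019, -0.86351823, -0.30008525]), 'wrist_torque': array([-0.00844018,  0.00645772,  0.05168392]), 'gripper_force': 0.0, 'opening': 0.09332480757186166}
scene {'fx': 515.0502531495899, 'fy': 515.0502531495899, 'cx': 318.79752087551776, 'cy': 202.58721442115583, 'rvec': array([ 1.89571539, -0.88415978,  0.57329654]), 'tvec': array([-0.25716498,  0.25079811,  1.15708957])}
top {'fx': 450.90813018487086, 'fy': 450.90813018487086, 'cx': 316.23791210167667, 'cy': 201.8018555467888, 'rvec': array([ 2.11769639, -2.17655897,  0.14013376]), 'tvec': array([0.0075516 , 0.43046935, 1.44896977])}
```

View pics/scene0.png

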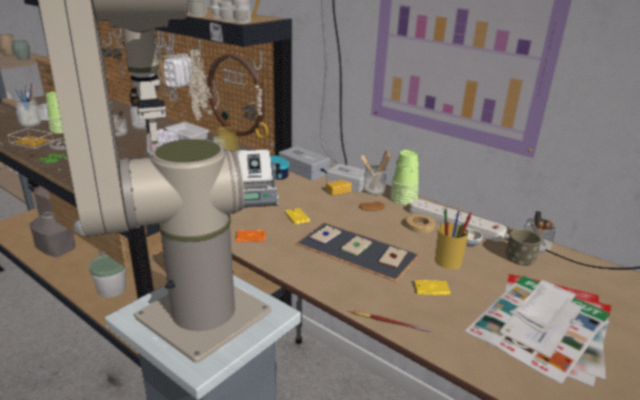

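View pics/top0.png

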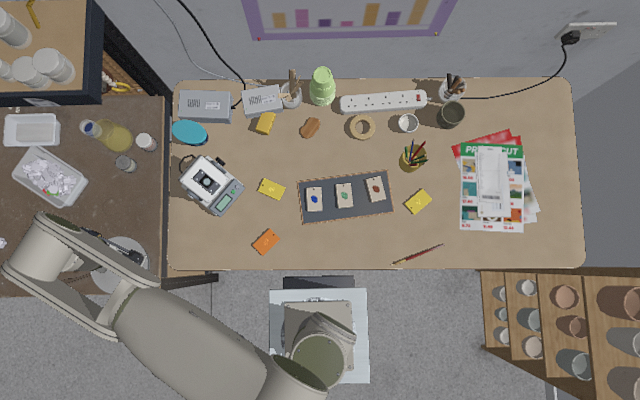

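Scene: top view shows the felt board with dabs blue (315,199), green (345,195), brown (376,189). Candidates for the blue tile are those three, the yellow blocks (271,189), (418,201), (267,123), and the orange block (265,241). I choose (315,199): buff back, blue dab, on the felt. The reader is at about (210,183).

```bash
cat > h.py <<'E'
import numpy as np,cv2
from scipy.spatial.transform import Rotation as R
from plant import monitor,eyes
def model(n):
    m=eyes.camera_model(n);return m
def ray(m,px):
    Rm=R.from_rotvec(m["rvec"]).as_matrix();px=np.atleast_2d(px)
    d=np.c_[(px[:,0]-m["cx"])/m["fx"],(px[:,1]-m["cy"])/m["fy"],np.ones(len(px))]@Rm
    return -Rm.T@np.asarray(m["tvec"]),d
def onz(m,px,z):
    c,d=ray(m,px);return c+d*((z-c[2])/d[:,2])[:,None]
def proj(m,P):
    P=np.atleast_2d(P)@R.from_rotvec(m["rvec"]).as_matrix().T+np.asarray(m["tvec"])
    return np.c_[P[:,0]/P[:,2]*m["fx"]+m["cx"],P[:,1]/P[:,2]*m["fy"]+m["cy"]]
def pose():
    s=monitor.read_state();return s["tool_pos"],R.from_rotvec(s["orientation"]),s
E
python3 - <<'E'
from h import *
im=cv2.imread("pics/top0.png");m=model("top")
hsv=cv2.cvtColor(im,cv2.COLOR_BGR2HSV)
print("dabs",onz(m,[[315,199],[345,195],[376,189]],.015).round(3))
# board outline px corners
print("board",onz(m,[[297,181],[390,170],[394,211],[303,222]],.006).round(3))
print("reader",onz(m,[[208,183]],.11).round(3))
c=im[140:230,165:325];cv2.imwrite("pics/c1.png",cv2.resize(c,None,fx=5,fy=5,interpolation=cv2.INTER_CUBIC))
w=model("wrist");print(w)
p,r,s=pose();Rc=R.from_rotvec(w["rvec"]).inv();C=-Rc.apply(w["tvec"])
print("cam in tool",r.inv().apply(C-p).round(4),"\n",(r.inv()*Rc).as_matrix().round(3),"\ntool",r.as_matrix().round(3))
E
```

```text
dabs [[ 0.442 -0.     0.015]
 [ 0.453 -0.1    0.015]
 [ 0.47  -0.204  0.015]]
board [[ 0.506  0.058  0.006]
 [ 0.535 -0.255  0.006]
 [ 0.396 -0.261  0.006]
 [ 0.367  0.042  0.006]]
reader [[0.488 0.332 0.11 ]]
{'fx': 351.22432370886605, 'fy': 351.22432370886605, 'cx': 319.48375951108085, 'cy': 194.77688406412514, 'rvec': array([-2.47457547, -1.52751173, -0.20083176]), 'tvec': array([-0.59929839, -0.03061024,  0.39124672])}
cam in tool [ 0.0722  0.0005 -0.1665] 
 [[-0.001 -0.965 -0.262]
 [ 1.    -0.001 -0.001]
 [ 0.001 -0.262  0.965]] 
tool [[-0.894  0.447 -0.001]
 [ 0.447  0.894 -0.001]
 [ 0.    -0.002 -1.   ]]
```

View pics/c1.png

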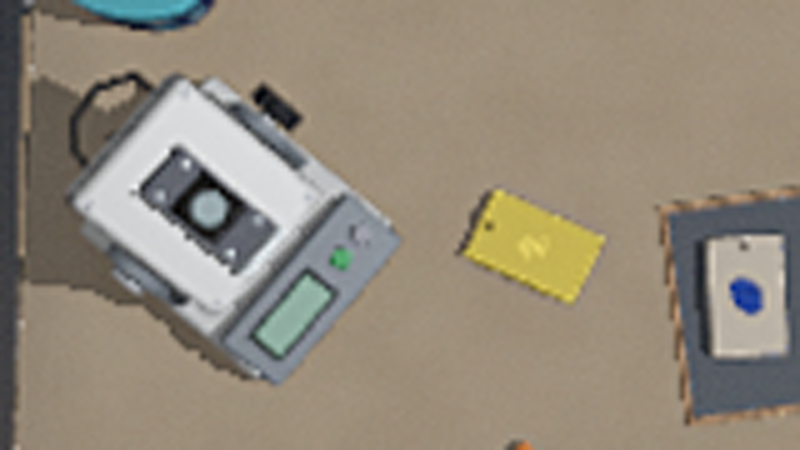

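The crop confirms the blue-dab buff tile at px (314,199). The reader's port is at px (207,182), with the console towards lower right. I'll move to view the reader with the wrist camera.

Request:
{"method": "arm_command", "body": {
  "deltas": [
    [[2.4, -2.8, 1, 0, 0, 4.3], [2.4, -2.8, 1, 0, 0, 4.3], [2.4, -2.8, 1, 0, 0, 4.3], [2.4, -2.8, 1, 0, 0, 4.3], [2.4, -2.8, 1, 0, 0, 4.3], [2.4, -2.8, 1, 0, 0, 4.3], [2.4, -2.8, 1, 0, 0, 4.3], [2.4, -2.8, 1, 0, 0, 4.3], [0, 0, 0, 0, 0, 0], [0, 0, 0, 0, 0, 0], [0, 0, 0, 0, 0, 0]]
  ],
  "gripper": 1
}}

```text
t: 1.02
tool_pos: [0.4601, 0.3127, 0.298]
orientation: [0.211, -3.133, -0.0]
force: [0.1, 0.6, 0.4]
opening: 0.0932
gripper_force: 0.0
```

Run:
```python
from h import *
import pickle
p,r,s=pose();m=model("wrist");im=eyes.read_camera("wrist")
pickle.dump((m,im,p,s["orientation"]),open("v1.pkl","wb"));cv2.imwrite("pics/w1.png",im);print(p,s["t"],np.abs(s["dq"]).max())
```

```text
[0.46005425 0.31267805 0.29798986] 1.0167 0.030297842634576553
```

View pics/w1.png

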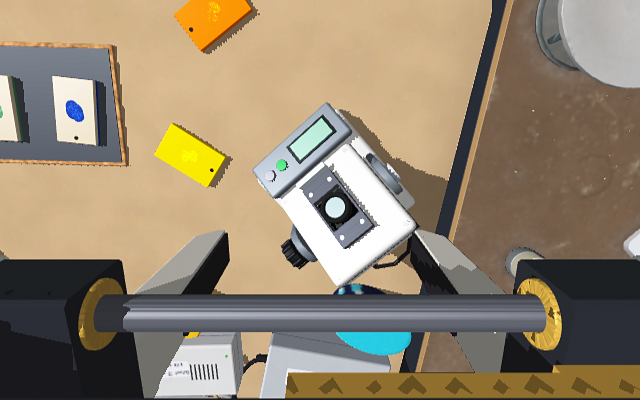

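Wrist view: the reader's table is centred near (335,208), with console at (300,150), knob at (292,250). The blue tile is at (75,110). I'll take a second view with a baseline on the way to the tile.

Request:
{"method": "arm_command", "body": {
  "deltas": [
    [[-0.5, -3.5, -0.8, 0, 0, 0], [-0.5, -3.5, -0.8, 0, 0, 0], [-0.5, -3.5, -0.8, 0, 0, 0], [-0.5, -3.5, -0.8, 0, 0, 0], [0, 0, 0, 0, 0, 0], [0, 0, 0, 0, 0, 0], [0, 0, 0, 0, 0, 0]]
  ]
}}

```text
t: 1.65
tool_pos: [0.44, 0.1738, 0.2666]
orientation: [-0.215, 3.134, 0.001]
force: [-0.4, 0.7, 0.7]
opening: 0.0931
gripper_force: 0.0
```

Run:
```python
from h import *
import pickle
p,r,s=pose();m=model("wrist");im=eyes.read_camera("wrist")
pickle.dump((m,im,p,s["orientation"]),open("v2.pkl","wb"));print(p,s["t"],np.abs(s["dq"]).max())
m1,im1,_,_=pickle.load(open("v1.pkl","rb"))
P=onz(m1,[[335,208]],.11);u=proj(m,P)[0].round().astype(int);print(u)
a=cv2.resize(im1[150:270,270:400],None,fx=5,fy=5,interpolation=cv2.INTER_CUBIC)[:600,:400*1]
a=cv2.resize(im1[158:258,285:385],None,fx=4,fy=4,interpolation=cv2.INTER_CUBIC)
x,y=u;x0,y0=max(0,min(540,x-50)),max(0,y-50);print(x0,y0)
b=cv2.resize(im[y0:y0+100,x0:x0+100],None,fx=4,fy=4,interpolation=cv2.INTER_CUBIC)
cv2.imwrite("pics/c2.png",np.hstack([a,b]))
```

```text
[0.44000517 0.17384374 0.26660534] 1.65 0.023659220366405775
[471 254]
421 204
```

View pics/c2.png

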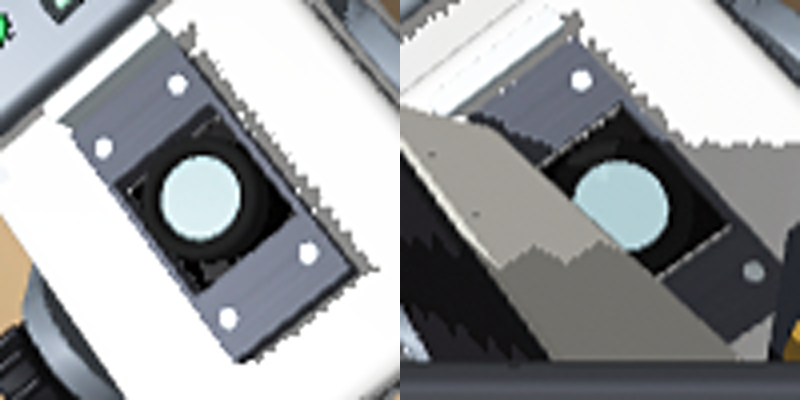

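Left crop: table with four white screws, rail at the upper-left end. In the right crop a finger hides part of it, so I'll re-view the reader later. Now I'll measure the tile in both views.

Run:
```python
from h import *
import pickle
for f in("v1","v2"):
    m,im,p,o=pickle.load(open(f+".pkl","rb"))
    g=proj(m,[[.442,0,.015]])[0];print(f,g)
    hsv=cv2.cvtColor(im,cv2.COLOR_BGR2HSV)
    blue=cv2.inRange(hsv,(105,150,60),(130,255,255))
    buff=cv2.inRange(hsv,(0,0,150),(40,70,255))
    k=buff|blue
    n,l,st,ce=cv2.connectedComponentsWithStats(k)
    i=min(range(1,n),key=lambda j:np.hypot(*(ce[j]-g))+(1e4 if st[j,4]<500 else 0))
    pts=cv2.findContours((l==i).astype(np.uint8),0,2)[0][0][:,0].astype(float)
    for z in(.015,):
        q=onz(m,pts,z)[:,:2]*1000
        r=cv2.minAreaRect(q.astype(np.float32));print(z,r,st[i])
```

```text
v1 [ 72.80648118 110.18876956]
0.015 ((442.7272033691406, 1.4799175262451172), (80.13600158691406, 48.94892501831055), 1.1695955991744995) [  52   76   44   70 2536]
v2 [174.152695   143.49319643]
0.015 ((442.8919677734375, 1.7620906829833984), (79.99559783935547, 48.6430549621582), 1.1209800243377686) [ 155  108   43   72 2699]
```

Request:
{"method": "arm_command", "body": {
  "deltas": [
    [[0, -2.15, -2.5, 0, 0, -0.84], [0, -2.15, -2.5, 0, 0, -0.84], [0, -2.15, -2.5, 0, 0, -0.84], [0, -2.15, -2.5, 0, 0, -0.84], [0.07, -2.15, -2.5, 0, 0, -0.84], [0.07, -2.15, -2.5, 0, 0, -0.84], [0.07, -2.15, -2.5, 0, 0, -0.84], [0.07, -2.15, -2.5, 0, 0, -0.84], [0, 0, 0, 0, 0, 0], [0, 0, 0, 0, 0, 0], [0, 0, 0, 0, 0, 0]]
  ],
  "gripper": 0.55
}}

```text
t: 2.62
tool_pos: [0.4441, 0.0018, 0.0675]
orientation: [-0.032, 3.141, 0.001]
force: [0.6, -0.4, 0.1]
opening: 0.0724
gripper_force: 0.0
```

Run:
```python
from h import *
import pickle
p,r,s=pose();m=model("wrist");im=eyes.read_camera("wrist")
print(p,s["t"],s["opening"],r.as_matrix().round(4))
hsv=cv2.cvtColor(im,cv2.COLOR_BGR2HSV)
b=cv2.inRange(hsv,(105,150,60),(130,255,255))
for c in cv2.findContours(b,0,2)[0]:
    if cv2.contourArea(c)>30: M=cv2.moments(c);print(cv2.contourArea(c),onz(m,[[M['m10']/M['m00'],M['m01']/M['m00']]],.015))
cv2.imwrite("pics/w3.png",im)
```

```text
[0.44409308 0.00182624 0.06749843] 2.6167 0.07240764249696062 [[-9.998e-01 -2.050e-02  8.000e-04]
 [-2.050e-02  9.998e-01  5.000e-04]
 [-8.000e-04  4.000e-04 -1.000e+00]]
876.5 [[0.44275872 0.00244122 0.015     ]]
```

View pics/w3.png

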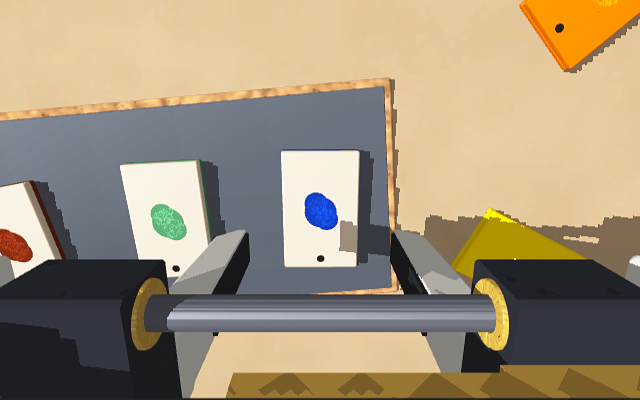

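The tile is centred between the fingers (image x 282–359, fingers 250/395) and both neighbours are clear. Descending.

Request:
{"method": "arm_command", "body": {
  "deltas": [
    [[-0.1, 0, -1.2, 0, 0, 0], [0, 0, -1.2, 0, 0, 0], [0, 0, -1.2, 0, 0, 0], [0, 0, -1.2, 0, 0, 0], [0, 0, -0.6, 0, 0, 0], [0, 0, -0.4, 0, 0, 0], [0, 0, 0, 0, 0, 0], [0, 0, 0, 0, 0, 0]]
  ]
}}

```text
t: 3.33
tool_pos: [0.4429, 0.001, 0.0094]
orientation: [-0.031, 3.14, -0.0]
force: [0.3, -0.5, 0.4]
opening: 0.0721
gripper_force: 0.0
```

Request:
{"method": "arm_command", "body": {
  "deltas": [
    [[0, 0, -0.1, 0, 0, 0], [0, 0, 0, 0, 0, 0], [0, 0, 0, 0, 0, 0], [0, 0, 0, 0, 0, 0], [0, 0, 0, 0, 0, 0], [0, 0, 0, 0, 0, 0], [0, 0, 0, 0, 0, 0], [0, 0, 0, 0, 0, 0]]
  ],
  "gripper": -1,
  "squeeze": 40
}}

```text
t: 4.0
tool_pos: [0.4425, 0.0007, 0.008]
orientation: [-0.03, 3.141, 0.0]
force: [-0.6, 2.3, 4.9]
opening: 0.0491
gripper_force: 40.0
```

Request:
{"method": "arm_command", "body": {
  "deltas": [
    [[0, 0, 1, 0, 0, 0], [0, 0, 2.5, 0, 0, 0], [0, 0, 3.5, 0, 0, 0], [0, 0.5, 3.5, 0, 0, 0], [0, 1, 3.5, 0, 0, 0], [0, 1, 3.5, 0, 0, 0], [0, 1, 3.5, 0, 0, 0], [0, 0, 0, 0, 0, 0]]
  ]
}}

```text
t: 4.67
tool_pos: [0.4455, 0.0366, 0.2261]
orientation: [-0.032, 3.13, -0.0]
force: [0.8, -0.1, 0.5]
opening: 0.0494
gripper_force: 40.0
```

Run:
```python
from h import *
import pickle
m,im,_,_=pickle.load(open("v1.pkl","rb"))
c=np.array([[66,128],[183,45],[352,268],[240,362]])/4+[285,158]
# port axes: x upslope, y left(level). down-slope end is upper-left in picture
obj=np.array([[-38,19,0],[-38,-19,0],[38,-19,0],[38,19,0]])/1000.
K=np.array([[m["fx"],0,m["cx"]],[0,m["fy"],m["cy"]],[0,0,1]])
for o in(obj,obj*[1,-1,1]):
    ok,rv,tv,er=cv2.solvePnPGeneric(o,c,K,None,flags=cv2.SOLVEPNP_IPPE)
    for a,b,e in zip(rv,tv,er):
        Rw=R.from_rotvec(m["rvec"]).inv();P=Rw.apply(b[:,0]-m["tvec"]);M=(Rw*R.from_rotvec(a[:,0])).as_matrix()
        print(P.round(4),M.round(3).tolist(),e)
p,r,s=pose();print(p,s["opening"],s["gripper_force"],s["force"])
```

```text
[0.4951 0.3367 0.1133] [[0.711, 0.672, 0.21], [0.698, -0.709, -0.096], [0.084, 0.214, -0.973]] [0.52998024]
[0.4943 0.3356 0.113 ] [[0.605, 0.715, 0.351], [0.665, -0.696, 0.271], [0.438, 0.069, -0.896]] [0.67348869]
[0.4951 0.3367 0.1133] [[0.711, -0.672, -0.21], [0.698, 0.709, 0.096], [0.084, -0.214, 0.973]] [0.52998024]
[0.4943 0.3356 0.113 ] [[0.605, -0.715, -0.351], [0.665, 0.696, -0.271], [0.438, -0.069, 0.896]] [0.67348869]
[0.44546134 0.03664675 0.22610535] 0.049371079605092454 39.999908208847046 [ 0.82218785 -0.1393369   0.51990746]
```

Request:
{"method": "arm_command", "body": {
  "deltas": [
    [[0.9, 3.45, 0.2, 0, 0, 4.7], [0.9, 3.45, 0.2, 0, 0, 4.7], [0.9, 3.45, 0.2, 0, 0, 4.7], [0.9, 3.45, 0.2, 0, 0, 4.7], [0.9, 3.45, 0.2, 0, 0, 4.7], [0.9, 3.45, 0.2, 0, 0, 4.7], [0.9, 3.45, 0.2, 0, 0, 4.7], [0.9, 3.45, 0.2, 0, 0, 4.7], [0.9, 3.45, 0.2, 0, 0, 4.7], [0.9, 3.45, 0.2, 0, 0, 4.7], [0, 0, 0, 0, 0, 0], [0, 0, 0, 0, 0, 0]]
  ]
}}

```text
t: 5.67
tool_pos: [0.5315, 0.3817, 0.2357]
orientation: [1.282, -2.865, 0.001]
force: [-0.2, -0.5, -0.8]
opening: 0.0493
gripper_force: 40.0
```

Request:
{"method": "arm_command", "body": {
  "deltas": [
    [[0, 0, 0, 0, 0, 0], [0, 0, 0, 0, 0, 0]]
  ]
}}

```text
t: 5.83
tool_pos: [0.5321, 0.3794, 0.2376]
orientation: [1.278, -2.869, 0.001]
force: [-0.4, -0.7, -1.3]
opening: 0.0492
gripper_force: 40.0
```

Run:
```python
from h import *
import pickle
p,r,s=pose();m=model("wrist");im=eyes.read_camera("wrist")
pickle.dump((m,im,p,s["orientation"]),open("v3.pkl","wb"));print(p,s["t"],np.abs(s["dq"]).max(),r.as_matrix().round(4).tolist(),proj(m,[[.494,.336,.113]]))
```

```text
[0.53212463 0.37944264 0.23764293] 5.8333 0.01421018725012632 [[-0.6689, -0.7433, -0.0002], [-0.7433, 0.6689, -0.0006], [0.0006, -0.0003, -1.0]] [[319.05482008 117.85435331]]
```

Request:
{"method": "arm_command", "body": {
  "deltas": [
    [[1.7, 1.8, 0, 0, 0, 0], [1.7, 1.8, 0, 0, 0, 0], [1.7, 1.8, 0, 0, 0, 0], [0, 0, 0, 0, 0, 0], [0, 0, 0, 0, 0, 0], [0, 0, 0, 0, 0, 0]]
  ]
}}

```text
t: 6.38
tool_pos: [0.5832, 0.4336, 0.238]
orientation: [1.279, -2.87, 0.0]
force: [0.3, -0.2, -0.3]
opening: 0.0497
gripper_force: 40.0
```

Run:
```python
from h import *
import pickle
p,r,s=pose();m=model("wrist");im=eyes.read_camera("wrist")
pickle.dump((m,im,p,s["orientation"]),open("v4.pkl","wb"));print(p,s["t"],np.abs(s["dq"]).max())
out=[]
for f in("v3","v4"):
    m,im,_,_=pickle.load(open(f+".pkl","rb"));u=proj(m,[[.494,.336,.113]])[0].round().astype(int)
    x0,y0=max(0,u[0]-67),max(0,u[1]-85);print(f,u,x0,y0)
    out.append(cv2.resize(im[y0:y0+180,x0:x0+133],None,fx=3,fy=3,interpolation=cv2.INTER_CUBIC))
cv2.imwrite("pics/c4.png",np.hstack(out))
```

```text
[0.58322749 0.43355935 0.23800159] 6.3833 0.025395879257678583
v3 [319 118] 252 33
v4 [321  17] 254 0
```

View pics/c4.png

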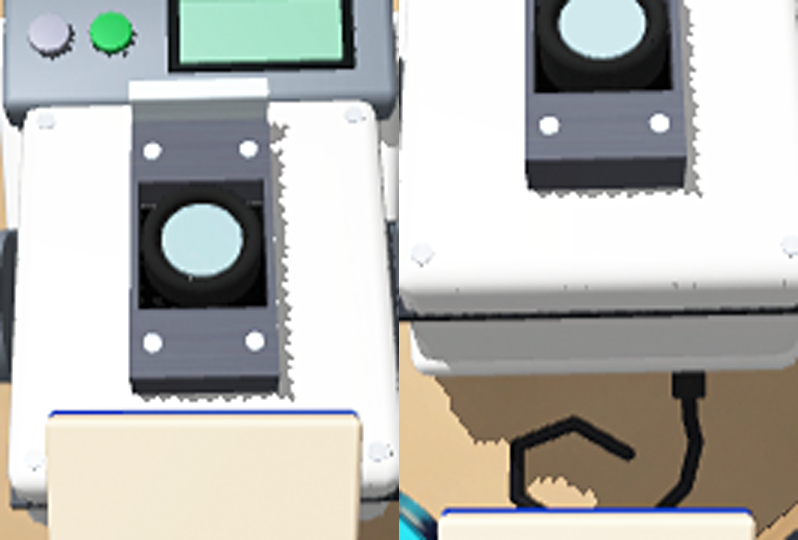

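View v3 (left): table clear, screws at crop (152,150),(248,149),(153,343),(255,341), upper edge corners (132,378),(280,376), rail at row ~95. The held tile's blue edge lies at row 412, square to the head. I'll fit the screws and corners across the three wrist views.

```bash
cat > fit.py <<'E'
from h import *
import pickle
from scipy.optimize import least_squares
V={f:pickle.load(open(f+".pkl","rb")) for f in("v1","v3","v4")}
def blob(im,u,r=6):
    u=np.array(u);x0,y0=(u-r).round().astype(int);g=im[y0:y0+2*r+1,x0:x0+2*r+1].min(2).astype(float)
    g=np.clip(g-125,0,None);n,l,st,ce=cv2.connectedComponentsWithStats((g>0).astype(np.uint8))
    i=min(range(1,n),key=lambda j:np.hypot(*(ce[j]-r)));w=g*(l==i);yy,xx=np.mgrid[:2*r+1,:2*r+1]
    return np.array([x0+(w*xx).sum()/w.sum(),y0+(w*yy).sum()/w.sum()]),(l==i).sum()
cr=lambda f,p:np.array(p)/{"v1":4,"v3":3,"v4":3}[f]+{"v1":[285,158],"v3":[252,33],"v4":[254-133,0]}[f]-.4
# keys: screws (sx,sy); corners ('c',sx,sy);  y left = +
S={("v1",-1,1):(177,84),("v1",-1,-1):(103,147),("v1",1,1):(308,253),("v1",1,-1):(228,318),
("v3",-1,-1):(152,150),("v3",-1,1):(248,149),("v3",1,-1):(153,343),("v3",1,1):(255,341),
("v4",1,-1):(549,125),("v4",1,1):(660,123)}
C={("v1",1,1):(352,267),("v1",1,-1):(240,361),("v3",1,-1):(132,378),("v3",1,1):(280,376),("v4",1,-1):(527,158),("v4",1,1):(686,157)}
obs=[]
for k,p in S.items():
    b,n=blob(V[k[0]][1],cr(k[0],p));obs.append((k,"s",b,1));print(k,b.round(2),n,(b-cr(k[0],p)).round(2))
for k,p in C.items():obs.append((k,"c",cr(k[0],p),.4))
def axes(v):return R.from_euler("ZY",[v[3],-v[4]])
def pt(v,k,t):
    l=np.array([k[1]*v[5],k[2]*v[6],0]) if t=="s" else np.array([k[1]*.038,k[2]*.019,0])
    return v[:3]+axes(v).apply(l)
def res(v):return np.concatenate([w*(proj(V[k[0]][0],pt(v,k,t))[0]-b) for k,t,b,w in obs])
s=least_squares(res,[.494,.336,.113,.83,.45,.027,.013],x_scale=[.01]*3+[.1]*2+[.01]*2)
v=s.x;cov=np.linalg.inv(s.jac.T@s.jac)*2*s.cost/(len(s.fun)-7)
print("fit",v.round(4),"sd",np.sqrt(np.diag(cov)).round(4),"rms",np.sqrt((s.fun**2).mean()).round(2))
print(s.fun.reshape(-1,2).round(1).tolist())
m,im,p,o=V["v3"];r=R.from_rotvec(o)
# tile near lower edge in tool frame: ray to plane z_tool=-.002
u=cr("v3",[[48,414],[358,414]]);c,d=ray(m,u);c=r.inv().apply(c-p);d=r.inv().apply(d)
print("tile edge in tool",(c+d*((-.002-c[2])/d[:,2])[:,None]).round(4))
np.save("port.npy",v)
E
python3 fit.py
```

```text
('v1', -1, 1) [328.88 178.64] 23 [0.03 0.04]
('v1', -1, -1) [310.41 194.53] 21 [0.06 0.18]
('v1', 1, 1) [361.58 220.99] 58 [-0.02  0.14]
('v1', 1, -1) [340.4  238.39] 161 [-1.2   1.29]
('v3', -1, -1) [302.2   82.81] 31 [-0.06  0.21]
('v3', -1, 1) [334.34  82.12] 30 [ 0.08 -0.14]
('v3', 1, -1) [302.36 146.8 ] 38 [-0.24 -0.14]
('v3', 1, 1) [336.51 146.18] 35 [-0.09 -0.09]
('v4', 1, -1) [303.6   41.32] 36 [0.   0.05]
('v4', 1, 1) [340.4   40.56] 38 [-0.2  -0.04]
fit [0.4916 0.3331 0.1219 0.8575 0.5705 0.0285 0.0131] sd [0.0001 0.0001 0.0006 0.004  0.0142 0.0003 0.0001] rms 0.37
[[0.2, -0.0], [0.0, 0.1], [0.3, -0.0], [1.3, -1.0], [-0.2, -0.1], [0.0, -0.1], [-0.2, 0.2], [0.1, 0.1], [-0.3, -0.1], [-0.0, -0.2], [-0.1, 0.2], [-0.8, 0.3], [-0.5, 0.0], [-0.0, -0.1], [-0.6, 0.1], [0.0, -0.2]]
tile edge in tool [[ 0.0393 -0.0249 -0.002 ]
 [ 0.0392  0.0243 -0.002 ]]
```

```bash
sed -i 's/b,n=blob(V\[k\[0\]\]\[1\],cr(k\[0\],p));/b,n=blob(V[k[0]][1],cr(k[0],p),3 if k[0]=="v1" else 6);/' fit.py
cat >> fit.py <<'E'
for k in("v1","v3","v4"):
    o2=obs;obs=[o for o in o2 if o[0][0]!=k]
    print("without",k,least_squares(res,v,x_scale=[.01]*3+[.1]*2+[.01]*2).x.round(4));obs=o2
Rt=axes(v).as_matrix();print(Rt.round(4))
E
python3 fit.py | grep -v "'v"
```

```text
fit [0.4916 0.3331 0.1215 0.8595 0.564  0.0283 0.013 ] sd [0.0001 0.0001 0.0003 0.0022 0.0076 0.0001 0.0001] rms 0.2
[[0.1, -0.0], [0.1, 0.0], [0.2, -0.2], [0.2, -0.1], [-0.0, -0.0], [-0.1, -0.1], [0.1, 0.1], [0.1, -0.1], [0.0, 0.1], [-0.0, -0.1], [-0.0, 0.1], [-0.7, 0.3], [-0.4, 0.1], [0.0, -0.1], [-0.5, 0.3], [0.1, -0.1]]
tile edge in tool [[ 0.0393 -0.0249 -0.002 ]
 [ 0.0392  0.0243 -0.002 ]]
without v1 [0.4916 0.3331 0.1213 0.8583 0.5677 0.0284 0.013 ]
without v3 [0.4915 0.333  0.1218 0.8604 0.5592 0.0283 0.013 ]
without v4 [0.4916 0.3331 0.1215 0.8593 0.5594 0.0283 0.013 ]
[[ 0.5517 -0.7575 -0.349 ]
 [ 0.6402  0.6528 -0.405 ]
 [ 0.5346  0.      0.8451]]
```

```bash
cat > tgt.py <<'E'
from h import *
import sys
v=np.load("port.npy");A=R.from_euler("ZY",[v[3],-v[4]]);M=A.as_matrix()
T=R.from_matrix(np.c_[-M[:,0],M[:,1],-M[:,2]])
def show(c):
    p,r,s=pose();print("t",s["t"],"port frame TCP mm",(A.inv().apply(p-v[:3])*1e3).round(2),"F port",A.inv().apply(s["force"]).round(2),"open",s["opening"],"tq",A.inv().apply(s["wrist_torque"]).round(2))
    print("shift cm",((v[:3]+A.apply(np.array(c)/1e3)-p)*100).round(3),"turn deg",np.degrees((T*r.inv()).as_rotvec()).round(3))
if __name__=="__main__":
    show([float(x) for x in sys.argv[1:4]]);print("ex,ey,n\n",M.T.round(4))
E
python3 tgt.py 2.4 .3 60
```

```text
t 6.4333 port frame TCP mm [177.35  -3.77  26.17] F port [-0.33  0.01 -0.73] open 0.049522876750511896 tq [ 0.03  0.01 -0.  ]
shift cm [-11.141 -12.305  -6.494] turn deg [ 24.25  -21.319   1.176]
ex,ey,n
 [[ 0.5517  0.6402  0.5346]
 [-0.7575  0.6528  0.    ]
 [-0.349  -0.405   0.8451]]
```

Request:
{"method": "arm_command", "body": {
  "deltas": [
    [[-1.86, -2.05, -1.08, 4.04, -3.55, 0.2], [-1.86, -2.05, -1.08, 4.04, -3.55, 0.2], [-1.86, -2.05, -1.08, 4.04, -3.55, 0.2], [-1.86, -2.05, -1.08, 4.04, -3.55, 0.2], [-1.86, -2.05, -1.08, 4.04, -3.55, 0.2], [-1.86, -2.05, -1.08, 4.04, -3.55, 0.2], [0, 0, 0, 0, 0, 0], [0, 0, 0, 0, 0, 0], [0, 0, 0, 0, 0, 0], [0, 0, 0, 0, 0, 0]]
  ]
}}

```text
t: 7.27
tool_pos: [0.4953, 0.335, 0.1911]
orientation: [-1.128, 2.457, 0.269]
force: [1.4, 1.1, -0.1]
opening: 0.0492
gripper_force: 40.0
```

```bash
python3 tgt.py 2.4 .3 14
python3 - <<'E'
from h import *
im=eyes.read_camera("wrist");cv2.imwrite("pics/w5.png",im)
E
```

```text
t 7.2667 port frame TCP mm [40.46 -1.6  56.66] F port [ 1.42 -0.37 -1.04] open 0.04920569047475914 tq [ 0.04  0.23 -0.07]
shift cm [-0.755 -0.585 -5.64 ] turn deg [ 4.173 -3.597 -0.081]
ex,ey,n
 [[ 0.5517  0.6402  0.5346]
 [-0.7575  0.6528  0.    ]
 [-0.349  -0.405   0.8451]]
```

View pics/w5.png

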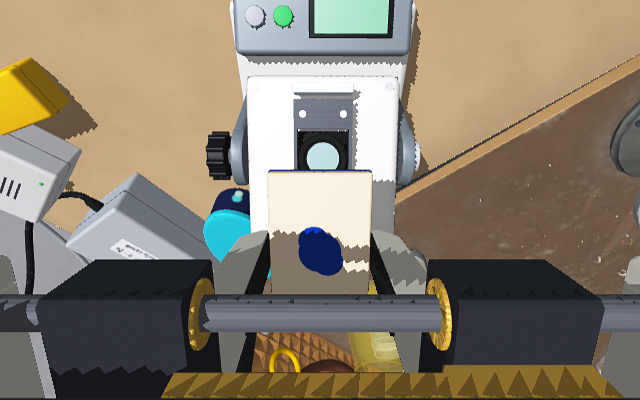

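Picture: the last move was speed-limited and stopped short. The tile (near edge row 171) is upslope, square to the table. Completing the approach.

Request:
{"method": "arm_command", "body": {
  "deltas": [
    [[-0.59, -0.61, -0.44, 1.04, -0.9, 0], [-0.59, -0.61, -0.44, 1.04, -0.9, 0], [-0.59, -0.61, -0.44, 1.04, -0.9, 0], [-0.59, -0.61, -0.44, 1.04, -0.9, 0], [0, 0, 0, 0, 0, 0], [0, 0, 0, 0, 0, 0], [0, 0, 0, 0, 0, 0]]
  ]
}}

```text
t: 7.9
tool_pos: [0.4711, 0.3106, 0.1716]
orientation: [-1.092, 2.377, 0.316]
force: [0.4, 0.5, -1.0]
opening: 0.0492
gripper_force: 40.0
```

```bash
python3 tgt.py 2.4 .3 20|head -2
```

```text
t 7.9 port frame TCP mm [ 1.06  0.83 58.52] F port [ 0.03  0.07 -1.18] open 0.04922562941381542 tq [ 0.07  0.33 -0.05]
shift cm [ 1.459  1.611 -3.184] turn deg [ 0.12  -0.206 -0.124]
```

Request:
{"method": "arm_command", "body": {
  "deltas": [
    [[0.29, 0.32, -0.64, 0.12, -0.2, -0.12], [0.29, 0.32, -0.64, 0, 0, 0], [0.29, 0.32, -0.64, 0, 0, 0], [0.29, 0.32, -0.64, 0, 0, 0], [0.29, 0.32, -0.64, 0, 0, 0], [0, 0, 0, 0, 0, 0], [0, 0, 0, 0, 0, 0], [0, 0, 0, 0, 0, 0]]
  ]
}}

```text
t: 8.57
tool_pos: [0.4837, 0.3259, 0.1371]
orientation: [-1.089, 2.376, 0.316]
force: [0.2, 0.3, -1.4]
opening: 0.0493
gripper_force: 40.0
```

```bash
python3 tgt.py 2.4 .3 10|head -2
python3 - <<'E'
from h import *
import pickle
p,r,s=pose();m=model("wrist");im=eyes.read_camera("wrist");pickle.dump((m,im,p,s["orientation"]),open("v6.pkl","wb"))
v=np.load("port.npy");A=R.from_euler("ZY",[v[3],-v[4]])
print(proj(m,v[:3]+A.apply(np.array([[-41,19,6],[-41,-19,6],[-41,19,0],[-41,-19,0]])/1e3)).round(1))
cv2.imwrite("pics/w6.png",cv2.resize(im[20:200,220:420],None,fx=3.3,fy=3.3,interpolation=cv2.INTER_CUBIC))
E
```

```text
t 8.5667 port frame TCP mm [-0.7   1.25 18.79] F port [-0.47  0.01 -1.36] open 0.049254776702287874 tq [ 0.13  0.33 -0.05]
shift cm [ 0.55   0.492 -0.577] turn deg [ 0.032 -0.163 -0.012]
[[354.4 162.8]
 [280.7 162.9]
 [353.3 160.9]
 [281.9 161. ]]
```

View pics/w6.png

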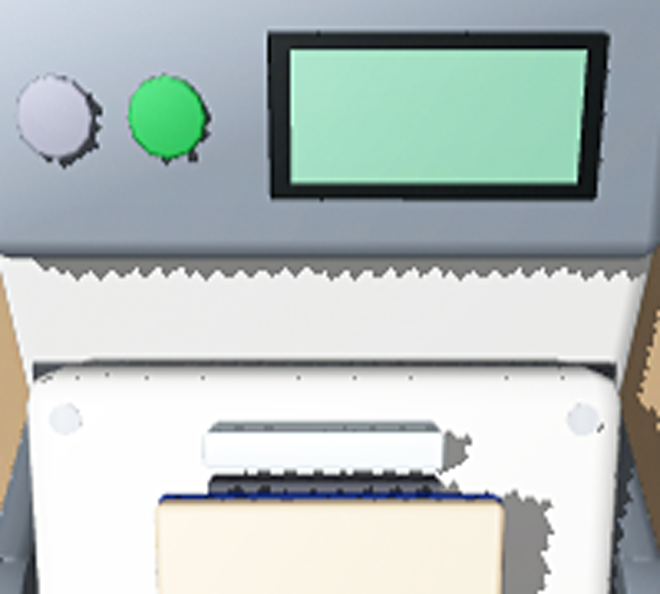

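The rail's near top edge is at crop row 469, as predicted at 471. The tile is square, about 1 mm to the right, as the numbers say. Correcting and lowering.

Request:
{"method": "arm_command", "body": {
  "deltas": [
    [[0.18, 0.16, -0.19, 0, -0.1, 0], [0.18, 0.16, -0.19, 0, 0, 0], [0.18, 0.16, -0.19, 0, 0, 0], [0, 0, 0, 0, 0, 0], [0, 0, 0, 0, 0, 0], [0, 0, 0, 0, 0, 0]]
  ]
}}

```text
t: 9.12
tool_pos: [0.4891, 0.3306, 0.1315]
orientation: [-1.088, 2.375, 0.315]
force: [-0.4, 0.5, -0.7]
opening: 0.0495
gripper_force: 40.0
```

```bash
python3 tgt.py 2.4 .3 7|head -2
```

```text
t 9.1167 port frame TCP mm [ 2.36  0.26 10.23] F port [-0.34  0.63 -0.65] open 0.04950207929841712 tq [ 0.06  0.31 -0.02]
shift cm [ 0.112  0.136 -0.271] turn deg [ 0.028 -0.049 -0.01 ]
```

Request:
{"method": "arm_command", "body": {
  "deltas": [
    [[0.11, 0.14, -0.27, 0, 0, 0], [0, 0, 0, 0, 0, 0], [0, 0, 0, 0, 0, 0], [-0.06, -0.06, -0.05, 0, 0, 0], [-0.06, -0.06, -0.05, 0, 0, 0], [-0.03, -0.03, -0.03, 0, 0, 0], [0, 0, 0, 0, 0, 0], [0, 0, 0, 0, 0, 0], [0, 0, 0, 0, 0, 0]]
  ]
}}

```text
t: 9.87
tool_pos: [0.4888, 0.3305, 0.1276]
orientation: [-1.088, 2.374, 0.315]
force: [0.2, 0.9, -0.8]
opening: 0.0495
gripper_force: 40.0
```

```bash
python3 tgt.py -1.4 .3 7|head -2
```

```text
t 9.8667 port frame TCP mm [0.04 0.41 7.11] F port [ 0.25  0.44 -1.12] open 0.04947075057623658 tq [0.04 0.31 0.01]
shift cm [-0.067 -0.095 -0.087] turn deg [ 0.021 -0.031 -0.002]
```

No contact yet; creeping down the slope.

Request:
{"method": "arm_command", "body": {
  "deltas": [
    [[-0.03, -0.04, -0.03, 0, 0, 0], [0, 0, 0, 0, 0, 0], [-0.03, -0.04, -0.03, 0, 0, 0], [0, 0, 0, 0, 0, 0], [0, 0, 0, 0, 0, 0], [0, 0, 0, 0, 0, 0]]
  ]
}}

```text
t: 10.37
tool_pos: [0.4882, 0.3297, 0.1269]
orientation: [-1.088, 2.374, 0.315]
force: [-0.4, -0.0, -1.9]
opening: 0.0491
gripper_force: 40.0
```

```bash
python3 tgt.py -1.6 .3 7|head -2
```

```text
t 10.3667 port frame TCP mm [-1.17  0.35  7.1 ] F port [-1.26  0.26 -1.49] open 0.049149386154457214 tq [0.08 0.34 0.02]
shift cm [-0.016 -0.027 -0.032] turn deg [ 0.025 -0.036 -0.006]
```

Request:
{"method": "arm_command", "body": {
  "deltas": [
    [[-0.02, -0.03, -0.02, 0, 0, 0], [0, 0, 0, 0, 0, 0], [0, 0, 0, 0, 0, 0]]
  ]
}}

```text
t: 10.62
tool_pos: [0.488, 0.3294, 0.1267]
orientation: [-1.088, 2.374, 0.315]
force: [0.4, -0.2, -1.2]
opening: 0.0491
gripper_force: 40.0
```

```bash
python3 tgt.py -2 .3 7|head -2
```

```text
t 10.6167 port frame TCP mm [-1.61  0.33  7.1 ] F port [-0.52 -0.41 -1.1 ] open 0.049102148399418157 tq [ 0.02  0.31 -0.06]
shift cm [-0.016 -0.023 -0.029] turn deg [ 0.025 -0.039 -0.005]
```

Request:
{"method": "arm_command", "body": {
  "deltas": [
    [[-0.02, -0.03, -0.02, 0, 0, 0], [0, 0, 0, 0, 0, 0], [0, 0, 0, 0, 0, 0]]
  ]
}}

```text
t: 10.87
tool_pos: [0.4878, 0.3291, 0.1265]
orientation: [-1.088, 2.374, 0.315]
force: [0.8, -0.1, -1.1]
opening: 0.0494
gripper_force: 40.0
```

```bash
python3 tgt.py -2 .3 7|head -2
```

```text
t 10.8667 port frame TCP mm [-2.04  0.28  7.12] F port [-0.23 -0.72 -1.21] open 0.04938309903277448 tq [ 0.09  0.34 -0.11]
shift cm [ 0.005  0.009 -0.008] turn deg [ 0.027 -0.04  -0.005]
```

Request:
{"method": "arm_command", "body": {
  "deltas": [
    [[-0.02, -0.03, -0.02, 0, 0, 0], [0, 0, 0, 0, 0, 0], [0, 0, 0, 0, 0, 0]]
  ]
}}

```text
t: 11.12
tool_pos: [0.4876, 0.3288, 0.1263]
orientation: [-1.088, 2.374, 0.315]
force: [0.8, 0.0, -1.5]
opening: 0.0495
gripper_force: 40.0
```

```bash
python3 tgt.py -2 .3 7|head -2
```

```text
t 11.1167 port frame TCP mm [-2.44  0.24  7.16] F port [-0.36 -0.59 -1.56] open 0.04947008107428649 tq [ 0.1   0.29 -0.03]
shift cm [0.025 0.038 0.01 ] turn deg [ 0.024 -0.042 -0.003]
```

Request:
{"method": "arm_command", "body": {
  "deltas": [
    [[0.08, 0.1, 0.07, 0, 0, 0], [0.08, 0.1, 0.08, 0, 0, 0], [0.03, 0.04, -0.08, 0, 0, 0], [0, 0, 0, 0, 0, 0], [0, 0, 0, 0, 0, 0], [0, 0, 0, 0, 0, 0]]
  ]
}}

```text
t: 11.62
tool_pos: [0.4894, 0.3312, 0.1269]
orientation: [-1.088, 2.375, 0.315]
force: [-0.4, 0.4, -0.9]
opening: 0.0495
gripper_force: 40.0
```

```bash
python3 tgt.py .5 .3 5|head -2
```

```text
t 11.6167 port frame TCP mm [0.45 0.41 6.04] F port [-0.42  0.51 -0.77] open 0.04949571557362878 tq [ 0.08  0.3  -0.11]
shift cm [ 0.048  0.038 -0.086] turn deg [ 0.029 -0.048 -0.009]
```

Request:
{"method": "arm_command", "body": {
  "deltas": [
    [[0.04, 0.04, -0.08, 0, 0, 0], [0, 0, 0, 0, 0, 0], [0, 0, 0, 0, 0, 0]]
  ]
}}

```text
t: 11.87
tool_pos: [0.4899, 0.3316, 0.1263]
orientation: [-1.088, 2.374, 0.315]
force: [-1.8, -1.3, 0.8]
opening: 0.0495
gripper_force: 40.0
```

```bash
python3 tgt.py .5 .3 5|head -2
```

```text
t 11.8667 port frame TCP mm [0.64 0.3  5.2 ] F port [-1.4   0.48  1.78] open 0.04950245388984613 tq [ 0.14  0.44 -0.07]
shift cm [-0.001 -0.001 -0.024] turn deg [ 0.024 -0.037 -0.006]
```

The ring touches at TCP height ≈5.2 mm, so the earlier slide was nearly over the rail top. Now I'll slide at about 5.4.

Request:
{"method": "arm_command", "body": {
  "deltas": [
    [[-0.01, -0.01, 0.02, 0, 0, 0], [-0.05, -0.06, -0.05, 0, 0, 0], [-0.05, -0.06, -0.05, 0, 0, 0], [0, 0, 0, 0, 0, 0], [0, 0, 0, 0, 0, 0]]
  ]
}}

```text
t: 12.28
tool_pos: [0.4887, 0.3302, 0.1253]
orientation: [-1.088, 2.375, 0.315]
force: [-1.8, -0.8, -0.2]
opening: 0.0495
gripper_force: 40.0
```

```bash
python3 tgt.py -1.6 .3 5.4|head -2
```

```text
t 12.2833 port frame TCP mm [-1.38  0.28  5.36] F port [-1.58  0.83  0.73] open 0.04946465664474729 tq [ 0.08  0.32 -0.06]
shift cm [-0.015 -0.014 -0.008] turn deg [ 0.028 -0.043  0.   ]
```

Request:
{"method": "arm_command", "body": {
  "deltas": [
    [[-0.02, -0.03, -0.02, 0, 0, 0], [0, 0, 0, 0, 0, 0], [0, 0, 0, 0, 0, 0]]
  ]
}}

```text
t: 12.53
tool_pos: [0.4886, 0.33, 0.1253]
orientation: [-1.088, 2.374, 0.315]
force: [0.4, -0.0, -0.2]
opening: 0.0493
gripper_force: 40.0
```

```bash
python3 tgt.py -1.6 .3 5.4|head -2
```

```text
t 12.5333 port frame TCP mm [-1.62  0.22  5.42] F port [ 0.07 -0.28 -0.29] open 0.04934266248949516 tq [ 0.02  0.28 -0.04]
shift cm [-0.004  0.008 -0.001] turn deg [ 0.022 -0.031 -0.002]
```

Request:
{"method": "arm_command", "body": {
  "deltas": [
    [[-0.02, -0.02, -0.02, 0, 0, 0], [0, 0, 0, 0, 0, 0], [0, 0, 0, 0, 0, 0]]
  ]
}}

```text
t: 12.78
tool_pos: [0.4885, 0.33, 0.1252]
orientation: [-1.088, 2.374, 0.315]
force: [0.8, 1.2, -0.3]
opening: 0.0494
gripper_force: 40.0
```

```bash
python3 tgt.py -1.6 .3 5.4|head -2
```

```text
t 12.7833 port frame TCP mm [-1.72  0.23  5.46] F port [ 1.06  0.12 -0.98] open 0.049443096835536694 tq [ 0.07 -0.02 -0.05]
shift cm [0.004 0.015 0.001] turn deg [ 0.008 -0.013 -0.002]
```

Request:
{"method": "arm_command", "body": {
  "deltas": [
    [[-0.02, -0.02, -0.02, 0, 0, 0], [0, 0, 0, 0, 0, 0], [0, 0, 0, 0, 0, 0]]
  ]
}}

```text
t: 13.03
tool_pos: [0.4885, 0.3299, 0.1253]
orientation: [-1.088, 2.373, 0.315]
force: [1.6, 2.2, 1.7]
opening: 0.0492
gripper_force: 40.0
```

```bash
python3 tgt.py -1.6 .3 5.4|head -2
```

```text
t 13.0333 port frame TCP mm [-1.72  0.2   5.58] F port [ 3.16  0.22 -0.05] open 0.04923334559714736 tq [ 0.14 -0.38 -0.1 ]
shift cm [ 0.006  0.022 -0.009] turn deg [-0.009  0.013 -0.   ]
```

Stop contact at TCP x −1.72 (as expected). Ease off slightly, then press along the normal.

Request:
{"method": "arm_command", "body": {
  "deltas": [
    [[0.03, 0.03, 0.02, 0, 0, 0], [0, 0, 0, 0, 0, 0], [0.04, 0.04, -0.08, 0, 0, 0], [0.03, 0.04, -0.09, 0, 0, 0], [0.03, 0.04, -0.08, 0, 0, 0], [0, 0, 0, 0, 0, 0], [0, 0, 0, 0, 0, 0], [0, 0, 0, 0, 0, 0]]
  ]
}}

```text
t: 13.7
tool_pos: [0.4896, 0.3312, 0.1228]
orientation: [-1.088, 2.374, 0.315]
force: [-1.6, -0.7, 4.8]
opening: 0.0491
gripper_force: 40.0
```

```bash
python3 tgt.py -1.6 .2 1.3|head -2
```

```text
t 13.7 port frame TCP mm [-1.67  0.21  2.49] F port [1.2  0.75 4.93] open 0.049144060743320284 tq [ 0.24  0.03 -0.06]
shift cm [ 0.045  0.052 -0.097] turn deg [ 0.019 -0.02  -0.006]
```

Request:
{"method": "arm_command", "body": {
  "deltas": [
    [[0.03, 0.04, -0.07, 0, 0, 0], [0, 0, 0, 0, 0, 0], [0, 0, 0, 0, 0, 0], [0, 0, 0, 0, 0, 0]]
  ]
}}

```text
t: 14.03
tool_pos: [0.4899, 0.3315, 0.122]
orientation: [-1.088, 2.374, 0.315]
force: [-1.5, -1.9, 5.3]
opening: 0.0493
gripper_force: 40.0
```

```bash
python3 tgt.py -1.7 .2 1.3|head -2
```

```text
t 14.0333 port frame TCP mm [-1.68  0.22  1.64] F port [ 0.82 -0.06  5.78] open 0.049272093880795974 tq [ 0.2   0.07 -0.06]
shift cm [ 0.012  0.011 -0.03 ] turn deg [ 0.027 -0.023 -0.009]
```

Request:
{"method": "arm_command", "body": {
  "deltas": [
    [[0.02, 0.02, -0.04, 0, 0, 0], [0, 0, 0, 0, 0, 0], [0, 0, 0, 0, 0, 0]]
  ]
}}

```text
t: 14.28
tool_pos: [0.4901, 0.3317, 0.1217]
orientation: [-1.088, 2.374, 0.315]
force: [-4.4, -2.7, 6.2]
opening: 0.0492
gripper_force: 40.0
```

```bash
python3 tgt.py -1.7 .2 1.3|head -2
```

```text
t 14.2833 port frame TCP mm [-1.67  0.21  1.24] F port [-0.8   1.54  7.89] open 0.049186502047248726 tq [ 0.25  0.27 -0.13]
shift cm [-0.003 -0.005  0.004] turn deg [ 0.03  -0.027 -0.013]
```

Request:
{"method": "arm_command", "body": {
  "deltas": [
    [[0.01, 0.01, -0.03, 0, 0, 0], [0, 0, 0, 0, 0, 0], [0, 0, 0, 0, 0, 0]]
  ]
}}

```text
t: 14.53
tool_pos: [0.4901, 0.3317, 0.1217]
orientation: [-1.089, 2.374, 0.315]
force: [-8.6, -6.1, 11.6]
opening: 0.0496
gripper_force: 40.0
```

```bash
python3 tgt.py -1.7 .2 1.3|head -2
```

```text
t 14.5333 port frame TCP mm [-1.64  0.18  1.18] F port [-2.47  2.53 15.34] open 0.04962511213452312 tq [ 0.39  0.69 -0.08]
shift cm [-0.009 -0.007  0.007] turn deg [ 0.038 -0.029 -0.025]
```

Request:
{"method": "arm_command", "body": {
  "deltas": [
    [[0.01, 0.01, -0.03, 0, 0, 0], [0, 0, 0, 0, 0, 0], [0, 0, 0, 0, 0, 0]]
  ]
}}

```text
t: 14.78
tool_pos: [0.4901, 0.3317, 0.1216]
orientation: [-1.089, 2.374, 0.315]
force: [-12.1, -10.2, 15.3]
opening: 0.049
gripper_force: 40.0
```

```bash
python3 tgt.py -1.7 .2 1.3|head -2
```

```text
t 14.7833 port frame TCP mm [-1.64  0.21  1.12] F port [-5.02  2.56 21.3 ] open 0.04897081131343768 tq [ 0.53  1.11 -0.07]
shift cm [-0.009 -0.012  0.012] turn deg [ 0.047 -0.036 -0.042]
```

Hard contact reached at z ≈1.15, after ~4.0 mm of ring travel. I'll ease the lateral strain and the press a little, then average the readings.

Request:
{"method": "arm_command", "body": {
  "deltas": [
    [[-0.03, -0.02, 0, 0, 0, 0], [0, 0, 0, 0, 0, 0], [0, 0, 0, 0, 0, 0], [0, 0, 0, 0, 0, 0]]
  ]
}}

```text
t: 15.12
tool_pos: [0.4901, 0.3317, 0.1216]
orientation: [-1.089, 2.374, 0.315]
force: [-8.6, -6.5, 11.8]
opening: 0.0494
gripper_force: 40.0
```

Run:
```python
from h import *
import pickle
v=np.load("port.npy");A=R.from_euler("ZY",[v[3],-v[4]]);a=[]
for i in range(6):
    m=model("wrist");im=eyes.read_camera("wrist");p,r,s=pose()
    a.append(np.r_[A.inv().apply(p-v[:3])*1e3,A.inv().apply(s["force"]),A.inv().apply(s["wrist_torque"])])
a=np.array(a);print(a.mean(0).round(2),a.std(0).round(2),s["t"],s["gripper_force"],s["opening"])
f=a.mean(0)[3:6]-[-.2,.2,-1.2];t=a.mean(0)[6:]-[.06,.31,-.03]
print("residual moment",(t-[.2*f[1],-.2*f[0],0]).round(3))
cv2.imwrite("pics/w7.png",cv2.resize(im[60:220,220:420],None,fx=4,fy=3.7,interpolation=cv2.INTER_CUBIC))
```

```text
[-1.65  0.19  1.18 -2.43  2.24 16.03  0.43  0.54 -0.1 ] [0.02 0.01 0.01 0.59 0.31 0.49 0.03 0.04 0.03] 15.4167 40.00514030456543 0.048962846120669395
residual moment [-0.039 -0.212 -0.074]
```

View pics/w7.png

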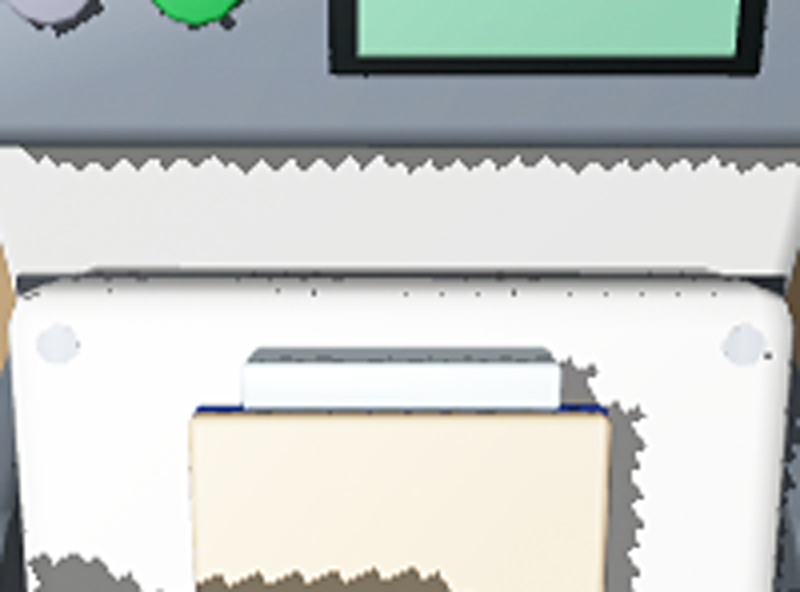

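Picture: the tile's lower edge sits tight and square at the rail (rows ~405–412), with equal overhang. The moment suggests pressure biased slightly upslope, so I'll trim the tilt by 0.3° and compare.

Request:
{"method": "arm_command", "body": {
  "deltas": [
    [[0, 0, 0, 0.23, -0.2, 0], [0, 0, 0, 0, 0, 0], [0, 0, 0, 0, 0, 0], [0, 0, 0, 0, 0, 0]]
  ]
}}

```text
t: 15.75
tool_pos: [0.4901, 0.3317, 0.1217]
orientation: [-1.086, 2.369, 0.317]
force: [-7.8, -6.2, 13.2]
opening: 0.0491
gripper_force: 40.0
```

```bash
cat > m.py <<'E'
from h import *
v=np.load("port.npy");A=R.from_euler("ZY",[v[3],-v[4]]);a=[]
M=A.as_matrix();T=R.from_matrix(np.c_[-M[:,0],M[:,1],-M[:,2]])
for i in range(6):
    eyes.read_camera("wrist");p,r,s=pose()
    a.append(np.r_[A.inv().apply(p-v[:3])*1e3,A.inv().apply(s["force"]),A.inv().apply(s["wrist_torque"])])
a=np.array(a);print(a.mean(0).round(2),s["t"],s["gripper_force"],s["opening"],"tilt",A.inv().apply(np.degrees((r*T.inv()).as_rotvec())).round(3))
f=a.mean(0)[3:6]-[-.2,.2,-1.2];t=a.mean(0)[6:]-[.06,.31,-.03]
print("residual moment",(t-[.2*f[1],-.2*f[0],0]).round(3))
E
python3 m.py
```

```text
[-1.62  0.2   1.18 -2.44  1.75 16.2   0.42  0.56 -0.08] 16.05 40.005122423172 0.049482691699892424 tilt [ 0.    -0.288  0.025]
residual moment [ 0.049 -0.203 -0.053]
```

Request:
{"method": "arm_command", "body": {
  "deltas": [
    [[0, 0, 0, 0.45, -0.39, 0], [0, 0, 0, 0, 0, 0], [0, 0, 0, 0, 0, 0], [0, 0, 0, 0, 0, 0]]
  ]
}}

```text
t: 16.38
tool_pos: [0.4902, 0.3318, 0.1217]
orientation: [-1.082, 2.36, 0.322]
force: [-8.5, -6.8, 11.7]
opening: 0.0493
gripper_force: 40.0
```

```bash
python3 m.py
```

```text
[-1.56  0.18  1.18 -2.04  1.75 15.76  0.4   0.55 -0.07] 16.6833 40.004677176475525 0.04908202502278892 tilt [-0.    -0.888  0.028]
residual moment [ 0.034 -0.132 -0.041]
```

The tool tilted 0.9° with no change in force or height, so the tile stays flat on the table and pivots in the pads. Returning the tilt and handing in.

Request:
{"method": "arm_command", "body": {
  "deltas": [
    [[0, 0, 0, -0.45, 0.39, 0], [0, 0, 0, 0, 0, 0], [0, 0, 0, 0, 0, 0], [0, 0, 0, 0, 0, 0]]
  ]
}}

```text
t: 17.02
tool_pos: [0.4902, 0.3317, 0.1217]
orientation: [-1.087, 2.369, 0.317]
force: [-8.0, -7.2, 12.5]
opening: 0.0495
gripper_force: 40.0
```

```bash
python3 m.py; python3 -c "
from plant import ticket
print(ticket.close_job())"
```

```text
[-1.59  0.18  1.18 -2.03  1.55 16.08  0.39  0.55 -0.08] 17.3167 40.00478804111481 0.04968620541207313 tilt [-0.003 -0.292  0.029]
residual moment [ 0.061 -0.126 -0.055]
the job is handed in; nothing more can be done
None
```

The job is handed in at 17.3 s, with no verdict shown: the blue tile is held glazed face down on the reader's table, square and up against the stop rail, gripped at 40 N and pressed with about 17 N; ring home and face flush are judged from force and travel readings, not seen directly.

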